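# Seat the planner card and hold the spring clip open over its edge

### The arm

A 7-joint arm with a two-finger parallel gripper is mounted at the origin on a cart in front of the work surface, level with it; the furniture and walls round the work are solid. World frame = base frame: x ahead of the robot, y to its left, z up, the work surface at z = 0. Lengths are in m, angles in rad, forces in N, time in s.
With the tool pointing down it reaches from about 0.35 to 0.9 m from the base axis. Payload 7.2 kg.
Tool frame: the origin (TCP) lies on the centre line of the jaws, within the pads' length; the fingertips stand tcp_to_tips ahead of it and the grasp point (between the pads) lies 11 mm behind it (tcp_to_tips is the distance from the TCP to the fingertips, in m); z points along the fingers, y is the direction in which the jaws open and shut (so a half turn about z gives the same grasp; the last joint's range is limited). The gripper opens to 88 mm and grips with 3 to 60 N. Pads are 20 mm wide; open, the fingers measure 115 mm over their backs; the gripper's body (75 mm by 178 mm) begins 61 mm behind the grasp point.
Start: joints at [-1.32, 0.411, -0.013, 1.596, 0.006, 1.134, -0.082], TCP at [0.196, 0.594, 0.231] pointing down, gripper open.
Joint ranges: [-2.95, 2.95], [-0.29, 1.99], [-1.47, 1.44], [0.14, 2.54], [-1.03, 4.17], [0.13, 1.85], [-2.86, 2.86]. Speed limits (rad/s): [2.39, 2.39, 3.01, 3.01, 3.14, 3.14, 3.14].

### API

Orientations are given as [roll, pitch, yaw] about the fixed x, y, z axes, in that order (R = Rz(yaw) Ry(pitch) Rx(roll)).
In Python, from cell import read_state, capture, calibration, close_job, spot_in, masks_of, tcp_to_tips gives the robot as it stands.
- The arm moves only by the shell command python3 -m inch 'ROWS' [FORCE]. ROWS is JSON, a list of rows, each a list of 3 entries, a list of its own where there are three numbers: the shift along the tool's x, y, z in units of 0.04 m (1.0 is 0.04 m), then the turn about the tool's z in units of 0.12 rad (1.0 is 0.12 rad), then the opening, from 0 (shut) to 1 (fully open). In form: [[[x, y, z], turn, grip], ...]. A call has 1 to 20 rows; each row shifts and turns the commanded pose from where the row before left it, along the tool's axes as they then stand; what a row does not reach is not made up. A row lasts 1/10 s, in which the tool goes at most 50 mm and 8.59 degrees, less where a joint would pass 70% of its speed; a pose out of reach is approached as far as the arm can. A call with a number of a shift or a turn outside -1 to 1 is refused whole. A call with a gripper value outside its range is refused whole. The fingers move at their own pace and stop on an object; FORCE is the grip in N (left out, the last holds). Time passes only in rows, so rows that do not move let the fingers close. It gives the time, the measured TCP pose, the force and the opening at its end, in the units of the state.
- read_state(): the state, without advancing time (a new reading comes with each control period).
- capture(name): name is "scene" or "side" or "wrist"; returns (picture, depth): 400x640x3 uint8, red, green, blue; 400x640 float32, m along the optical axis (not along the pixel's ray), 0 where there is no reading.
- calibration(name): a dict with "vfov" (degrees; the focal length in pixels is half the picture's height over the tangent of half this angle, whatever the lens; pixels are square), "cx", "cy" (the principal point, pixels), "eye" and "orientation" of the camera in the world. Camera axes: x right, y down, z forward; pixel columns grow to the right and rows downward; lengths in m; the calibration is good to about 2 mm. A picture is of the moment at which its call begins: read the wrist's pose just before it. calibration takes no time and is no camera call; for the wrist camera it gives the pose at the moment of the call.
- close_job(): hands the job in, once; it reports no verdict.
Trained networks look in the newest picture that a camera, given by its name, has taken for a name from the list of things; names that differ only in an ending like _2 or _b are one class to them, and where a whole thing is asked for, a point or a joint stands for the part that bears it (a point fixed in the world has none). Each returns a list of dicts, best first, with "score" (0 to 1); they miss things now and then, are a little off and sometimes report something else, mostly with a low value. They report only what shows in the picture. A call takes as long as a camera call. They do not tell look-alikes from the thing itself.
- spot_in(name, camera): "rect" ([left, top, right, bottom] in pixels, round what is visible of it).
- masks_of(name, camera): "mask" (400x640 bool, what is visible of it) and "rect" ([left, top, right, bottom] in pixels, round what is visible of it).
The state is a dict: "time": time; "joint_positions": joint angles; "joint_velocities": joint speeds; "tau": joint torques, N m; "tcp_pos": TCP position; "orientation": TCP orientation; "force": force on the tool from outside, world axes, zero at the start; "torque": the same for the moment, N m; "grip_width": finger opening in m.
Only numpy, scipy, OpenCV 4.12 (cv2) and the standard library are available. Lean on these libraries where they do the work, as an engineer would, in place of code of your own. Each camera call takes 0.05 s, during which the arm holds its last target.

### The job

Push the stiff planner card straight down until it sits fully home in its wooden stand. Then pick up the spring clip by its two handles, squeeze it wide open and lower it over the middle of the card's top edge. Finish holding it there, gaping squarely astride the edge with both jaws clear of the card, so that I can slip a sheet in; leave the glue stick, staple box, tape roll and eraser where they are.

Things in the scene. Friction and masses are not known exactly. Their poses are not given: they have to be found in the camera images.
- stand: wooden card stand, fixed to the desk, 170 mm long (its y) and 65 mm deep (its x); origin on the desk under it, z up, front (-x side) towards the robot's side with an 8 mm high pencil trough (a pencil lies in it); the slotted block behind the trough is 28 mm high and spans x = -6 to +30 mm; the slot runs along y at x = +12 mm
- slot_mouth (a point): centre of the slot at the top of the wooden block (28 mm above the desk); axes as stand
- card_top (a point): middle of the top edge of the stiff brown card that stands upright in the slot with a white ruled sheet on its front; the card is 148 mm wide (its y), 5 mm thick (its x), 105 mm tall above its shoulders; x points to the back, z up. When it is home its two shoulders rest on the wooden block and this point is 105 mm above slot_mouth (133 mm above the desk)
- card (a joint): how far the card stands proud of its seat (m): 0 = fully home, starts at 0.006 to 0.011. It slides straight down with a friction of about 6 N, stays where it is left and stops hard at 0
- clip: loose spring clip of dark steel, about 70 g, standing on its closed rubber jaws, handles up: 72 mm tall, 50 mm wide (its y). Origin at the centre of its underside, between the jaw tips, z up; x = the direction in which jaws and handles open and close (either side may face front). The steel pin and coil spring lie along y, 34 mm above the origin
- clip_grip (a point): midway between the two flat handles, 62 mm above the clip's origin (handle tops are at 72 mm). Closed, the handles slope apart from the pin upwards, 42 mm over their outsides at the top; fully squeezed they are parallel, 22 mm over their outsides. Axes as clip
- clip_back (a joint): opening angle of the clip's half on its +x side (rad), the other half mirrors it: 0 = closed, 0.27 = fully open (a stop; jaws gape 18 mm). Each handle takes about 4 N to start and 8 N to hold fully squeezed, at 30 mm above the pin; a firmer squeeze rests on the stop
- jaw_back (a point): middle of the inner lower edge of the jaw on the clip's +x side (the lips are 8.5 mm thick and 9 mm high)
- jaw_front (a point): middle of the inner lower edge of the jaw on the clip's -x side
- glue_stick: bystander: glue stick standing upright, 26 mm diameter, 89 mm tall, origin under it
- staple_box: bystander: small staple box, 30x52x21 mm, origin under it
- washi: bystander: roll of paper tape lying flat, 37 mm diameter, 15 mm high, origin under it
- eraser: bystander: block eraser in a sleeve, 22x42x13 mm, origin under it
There are look-alikes about, which are no part of the job. Of the things that look like the clip, the largest one is meant.

How it is judged:
On the way, in this order (a step that is already met when the one before it is completed fails the run):
1. the card is pressed fully home while the clip still stands on the desk (value of joint card below 0.0015 m and height (world z) of clip below 0.01 m), for 0.2 s.
2. the clip is squeezed open and lifted off the desk (value of joint clip_back above 0.18 rad and height (world z) of clip above 0.03 m and contact force between the fingers and clip above 2 N), for 0.2 s.
At the end, for the whole second after the job is handed in: card under 1.5 mm proud; fingers still hold the clip open (over 0.18 rad each half), at rest, astride the card's top edge: a jaw on each side, tips 6 mm or more below the edge and 1 mm clear of the faces, within 25 mm of the middle, square to 0.25 rad, touching neither card nor stand (value of joint card below 0.0015 m and value of joint clip_back above 0.18 rad and contact force between the fingers and clip above 2 N and contact force between clip and stand below 0.5 N and z of each of jaw_back, jaw_front in the frame of card_top below -0.006 m and y of clip in the frame of card_top between -0.025 and 0.025 m and angle between the x axis of clip and the x axis of card_top, either way round below 0.25 rad and linear speed of clip below 0.02 m/s and ((x of jaw_back in the frame of card_top above 0.0035 m and x of jaw_front in the frame of card_top below -0.0035 m) or (x of jaw_back in the frame of card_top below -0.0035 m and x of jaw_front in the frame of card_top above 0.0035 m))); the arm keeps its last pose, push and grip.
It fails at once if a bystander is pushed away by more than 20 mm (distance of any of glue_stick, staple_box, washi, eraser from where it was at the start of the episode above 0.02 m).
It fails at once if the glue stick is knocked over (angle between glue_stick's own z axis and vertical above 0.5 rad).
It also fails if it takes over 48 s, if anything falls off the work surface, if the arm or the gripper's body presses on something with over 40 N, if the wrist force passes 120 N, or if a joint passes its speed limit or range.

## Working session

There is one attempt and no reset: what is moved stays moved. The work goes in short steps, Python scripts to look and compute and a shell command to move; the robot and the scene stay as the last step left them, time stands still between calls to the robot, and variables do not carry over. Pictures are saved under pics/ and viewed, and the job is handed in when it is done.

```bash
ls; mkdir -p pics; python3 - <<'E'
from cell import *
import cv2
print(tcp_to_tips, read_state())
for n in ("scene","side","wrist"):
    c=calibration(n); print(n,c)
    p,d=capture(n); cv2.imwrite(f"pics/{n}0.png",p[:,:,::-1])
E
```

```text
pics
0.008 {'time': 0.0, 'joint_positions': array([-1.32019107,  0.41187497, -0.01271451,  1.59702727,  0.00561898,
        1.13428736, -0.08223338]), 'joint_velocities': array([-7.85314180e-04,  4.51040040e-04, -7.40563301e-05,  8.72428778e-04,
        1.17814464e-03, -7.43400701e-04, -2.05788063e-03]), 'tau': array([-7.12057572e-04, -5.87958527e+01,  6.41393010e-01, -2.91073000e+01,
       -5.37917472e-02,  1.84043316e-02,  1.28288575e-04]), 'tcp_pos': array([0.19578707, 0.59303493, 0.22983145]), 'orientation': array([-3.14003658e+00,  1.26775590e-04,  2.82278898e+00]), 'force': array([ 0.03502952, -0.3486178 , -0.71760901]), 'torque': array([ 0.00513931,  0.01293062, -0.04843262]), 'grip_width': 0.08763049572915899}
scene {'vfov': 48.91105143423473, 'cx': 314.0919314999097, 'cy': 200.93933535750608, 'eye': array([ 0.15653645, -0.60827784,  0.58873397]), 'orientation': array([-2.1972957 , -0.00989074, -0.61328092])}
side {'vfov': 47.719053592359515, 'cx': 316.2089045874203, 'cy': 195.080536268153, 'eye': array([0.17263095, 0.49598982, 0.63786434]), 'orientation': array([-2.23192186,  0.01067085, -2.5964289 ])}
wrist {'vfov': 61.37243055834079, 'cx': 317.7230486138225, 'cy': 198.2597028605382, 'eye': array([0.13376744, 0.61380531, 0.38366775]), 'orientation': array([2.89719134e+00, 1.73483695e-03, 1.25176989e+00])}
```

View pics/scene0.png

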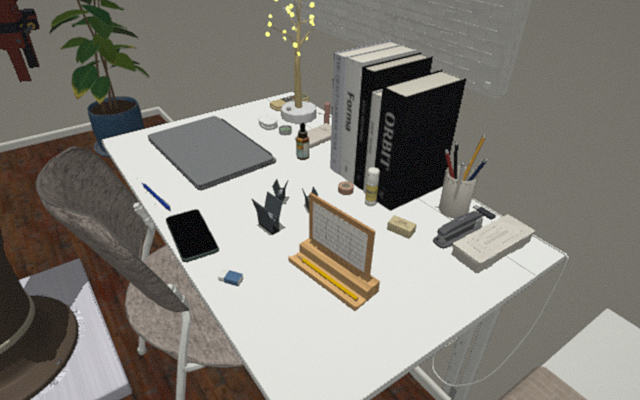

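View pics/side0.png

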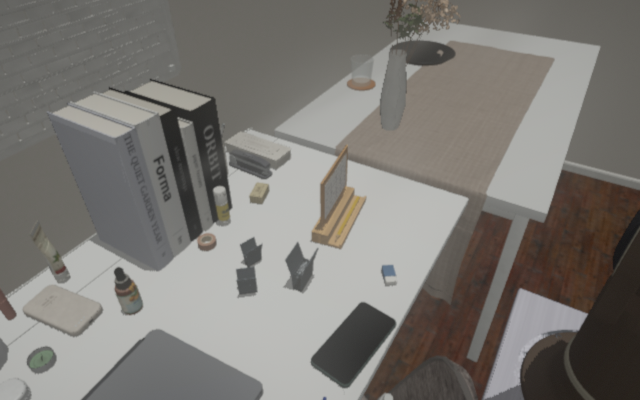

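View pics/wrist0.png

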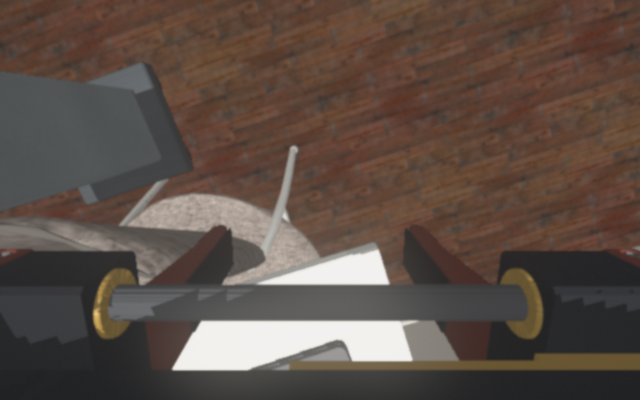

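```bash
cat > h.py <<'E'
from cell import *
import numpy as np, cv2
from scipy.spatial.transform import Rotation as R
def Rm(o): return R.from_euler('xyz',o).as_matrix()
def cloud(d,c):
    f=200/np.tan(np.radians(c['vfov'])/2)
    v,u=np.mgrid[0:400,0:640]
    P=np.stack([(u-c['cx'])/f*d,(v-c['cy'])/f*d,d],-1)
    return P@Rm(c['orientation']).T+c['eye']
def proj(p,c):
    f=200/np.tan(np.radians(c['vfov'])/2)
    q=(np.asarray(p)-c['eye'])@Rm(c['orientation'])
    return q[...,0]/q[...,2]*f+c['cx'],q[...,1]/q[...,2]*f+c['cy']
def crop(p,l,t,r,b,name,s=4):
    cv2.imwrite(name,cv2.resize(p[t:b,l:r,::-1],None,fx=s,fy=s,interpolation=cv2.INTER_CUBIC))
E
python3 - <<'E'
from h import *
for cam in ("scene","side"):
    c=calibration(cam); p,d=capture(cam); W=cloud(d,c)
    np.savez(f"{cam}0.npz",p=p,d=d,W=W)
    if cam=="scene": crop(p,240,170,400,310,"pics/c1.png")
    else: crop(p,220,140,380,300,"pics/c2.png",3)
    for n in ("clip","stand","card_top","glue_stick","staple_box","washi","eraser"):
        for m in masks_of(n,cam)[:5]:
            k=m['mask']&(d>0); q=W[k]
            if len(q): print(cam,n,round(m['score'],2),[int(x) for x in m['rect']],np.round(np.percentile(q,[2,50,98],axis=0),3).tolist())
E
```

```text
scene clip 0.96 [251, 192, 283, 232] [[0.475, 0.002, 0.004], [0.501, 0.023, 0.043], [0.516, 0.054, 0.073]]
scene clip 0.6 [273, 176, 290, 200] [[0.55, 0.08, 0.001], [0.566, 0.1, 0.028], [0.587, 0.138, 0.05]]
scene stand 0.84 [285, 191, 382, 309] [[0.484, -0.241, 0.007], [0.528, -0.169, 0.045], [0.549, -0.086, 0.144]]
scene card_top 0.92 [311, 190, 378, 280] [[0.521, -0.228, 0.031], [0.533, -0.164, 0.095], [0.546, -0.089, 0.145]]
scene card_top 0.66 [217, 270, 245, 284] [[0.344, -0.083, 0.0], [0.362, -0.064, 0.013], [0.386, -0.031, 0.015]]
scene card_top 0.41 [251, 196, 275, 232] [[0.474, 0.002, 0.004], [0.485, 0.024, 0.033], [0.494, 0.051, 0.073]]
scene glue_stick 0.77 [366, 166, 380, 204] [[0.716, -0.039, 0.004], [0.722, -0.033, 0.053], [0.737, -0.018, 0.091]]
scene staple_box 0.79 [389, 215, 414, 238] [[0.698, -0.163, 0.003], [0.712, -0.141, 0.021], [0.736, -0.115, 0.024]]
scene washi 0.51 [338, 180, 354, 194] [[0.697, 0.027, 0.002], [0.711, 0.042, 0.013], [0.73, 0.064, 0.018]]
scene eraser 0.86 [218, 272, 245, 287] [[0.346, -0.083, 0.003], [0.361, -0.066, 0.013], [0.38, -0.045, 0.
[... 733 characters left out ...]
.05, 0.01], [0.726, 0.066, 0.014]]
side glue_stick 0.52 [286, 245, 319, 292] [[0.47, 0.008, 0.001], [0.495, 0.038, 0.037], [0.511, 0.057, 0.07]]
side staple_box 0.57 [248, 182, 270, 205] [[0.693, -0.158, -0.002], [0.708, -0.125, 0.017], [0.73, -0.104, 0.02]]
side staple_box 0.41 [320, 145, 348, 225] [[0.517, -0.222, 0.028], [0.526, -0.144, 0.093], [0.539, -0.081, 0.142]]
side washi 0.55 [198, 233, 218, 251] [[0.692, 0.035, -0.003], [0.707, 0.052, 0.01], [0.725, 0.066, 0.014]]
side washi 0.35 [382, 263, 395, 289] [[0.342, -0.077, -0.001], [0.358, -0.055, 0.009], [0.375, -0.038, 0.012]]
side eraser 0.67 [380, 264, 395, 285] [[0.342, -0.076, 0.0], [0.358, -0.054, 0.009], [0.375, -0.038, 0.012]]
```

View pics/c1.png

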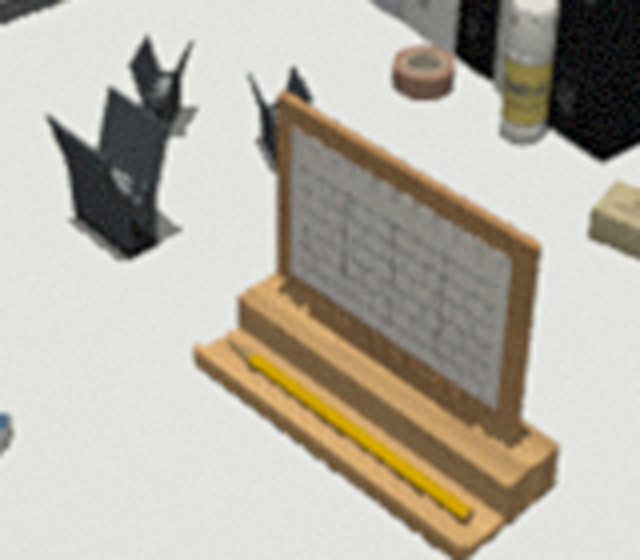

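View pics/c2.png

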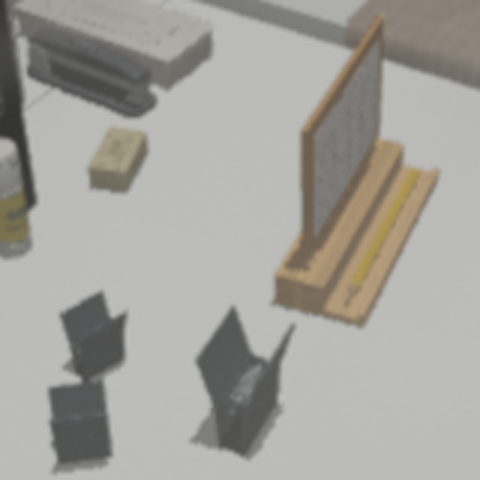

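```bash
cat > fit.py <<'E'
from h import *
from scipy.optimize import least_squares
def fitclip(q,g):
    q=q[(q[:,2]>.042)&(q[:,2]<.08)]
    best=None
    for y0 in np.arange(0,np.pi,.3):
        def f(p):
            c,s=np.cos(p[2]),np.sin(p[2]); dx,dy=q[:,0]-p[0],q[:,1]-p[1]
            x=c*dx+s*dy; y=-s*dx+c*dy
            return np.r_[np.abs(x)-(.0105+(q[:,2]-.034)*.277),np.maximum(np.abs(y)-.025,0)]
        r=least_squares(f,[g[0],g[1],y0],loss='soft_l1',f_scale=.002)
        if best is None or r.cost<best.cost: best=r
    return best.x,best.cost/len(q),len(q)
if __name__=="__main__":
    Q=[]
    for cam,rc in (("scene",[248,188,288,236]),("side",[280,242,321,297])):
        W=np.load(cam+"0.npz")['W']; l,t,r,b=rc
        q=W[t:b,l:r].reshape(-1,3); q=q[(np.hypot(q[:,0]-.495,q[:,1]-.03)<.045)&(q[:,2]>.004)]
        Q.append(q); print(cam,fitclip(q,(.495,.03)), q[:,2].max())
    print("both",fitclip(np.vstack(Q),(.495,.03)))
    for cam,rc in (("scene",[300,185,384,290]),("side",[315,142,350,226])):
        W=np.load(cam+"0.npz")['W']; l,t,r,b=rc
        q=W[t:b,l:r].reshape(-1,3); q=q[(q[:,2]>.04)&(q[:,2]<.16)&(abs(q[:,0]-.53)<.04)]
        # vertical face
        A=np.c_[q[:,1],np.ones(len(q))]
        m=q[:,2]<.13
        for i in range(5):
            k=np.linalg.lstsq(A[m],q[m,0],rcond=None)[0]; e=q[:,0]-A@k; m=(q[:,2]<.13)&(abs(e-np.median(e[m]))<.004)
        print(cam,"front face x=",k, "e std",e[m].std(),"y range",np.percentile(q[:,1],[0.5,99.5]),"ztop",np.percentile(q[:,2],[95,98,99.5]))
        t=q[q[:,2]>np.percentile(q[:,2],99)-.004]; print("top pts",np.round(np.percentile(t,[2,50,98],axis=0),4).tolist())
E
python3 fit.py
```

```text
scene (array([0.49417095, 0.02827982, 0.13679214]), np.float64(1.201438980840169e-06), 399) 0.07579728717459944
side (array([0.49017077, 0.0309652 , 0.11975678]), np.float64(4.774155683181976e-07), 348) 0.07216417824094346
both (array([0.49219137, 0.02979304, 0.15393378]), np.float64(1.909270864441067e-06), 747)
scene front face x= [-0.16325695  0.50639221] e std 0.0008358021649351779 y range [-0.22926159 -0.08570291] ztop [0.14415216 0.14535667 0.14617446]
top pts [[0.5211, -0.2273, 0.142], [0.5353, -0.1655, 0.1446], [0.5457, -0.0885, 0.1467]]
side front face x= [-0.15701263  0.50351679] e std 0.0007775206196304287 y range [-0.22516537 -0.07995606] ztop [0.14115411 0.14186721 0.14245055]
top pts [[0.5173, -0.2206, 0.1385], [0.5286, -0.1448, 0.141], [0.5413, -0.0827, 0.1427]]
```

Candidates for the clip, in scene pixels: dark clips at (267,213), 73 mm tall; (281,188), about 50 mm; (312,198), about 45 mm. The crop confirms (267,213) is clearly the largest, so that is the one. I'll turn the tool and shut the fingers first.

```bash
python3 -m inch '[[[0,0,0],0.92,0],[[0,0,0],0.92,0],[[0,0,0],0.92,0],[[0,0,0],0.92,0],[[0,0,0],0.92,0],[[0,0,0],0.92,0],[[0,0,0],0.92,0],[[0,0,0],0.92,0],[[0,0,0],0.92,0],[[0,0,0],0.92,0]]' 20
cat > go.py <<'E'
import sys
from h import *
s=read_state(); T=Rm(s['orientation']); t=np.array([float(a) for a in sys.argv[1:4]])
print(s['time'],s['tcp_pos'].round(4),'ypr',s['orientation'].round(4),'F',s['force'].round(2),'w',round(s['grip_width'],4))
u=T.T@(t-s['tcp_pos'])/.04
print('units tool',u.round(3))
if len(sys.argv)>4:
    y=float(sys.argv[4]); d=(s['orientation'][2]-y+np.pi)%(2*np.pi)-np.pi; print('turn units',round(d/.12,3))
E
python3 go.py .532 -.155 .22 1.721
```

```text
time: 1.95
tcp_pos: [0.1958, 0.5935, 0.2307]
orientation: [-3.142, -0.0, 1.714]
force: [0.4, 0.5, 0.2]
grip_width: 0.0114
1.95 [0.1958 0.5935 0.2307] ypr [-3.1415e+00 -1.0000e-04  1.7143e+00] F [0.41 0.49 0.23] w 0.0114
units tool [-19.723   5.642   0.265]
turn units -0.056
```

```bash
python3 -m inch '[[[-0.9,0.26,0],0,0],[[-0.9,0.26,0],0,0],[[-0.9,0.26,0],0,0],[[-0.9,0.26,0],0,0],[[-0.9,0.26,0],0,0],[[-0.9,0.26,0],0,0],[[-0.9,0.26,0],0,0],[[-0.9,0.26,0],0,0],[[-0.9,0.26,0],0,0],[[-0.9,0.26,0],0,0],[[-0.9,0.26,0],0,0],[[-0.9,0.26,0],0,0],[[-0.9,0.26,0],0,0],[[-0.9,0.26,0],0,0],[[-0.9,0.26,0],0,0],[[-0.9,0.26,0],0,0],[[-0.9,0.26,0],0,0],[[0,0,0],0,0]]'
python3 go.py .532 -.155 .17 1.721
python3 - <<'E'
from h import *
p,d=capture("wrist"); c=calibration("wrist"); np.savez("w1.npz",p=p,d=d,W=cloud(d,c))
cv2.imwrite("pics/w1.png",p[:,:,::-1])
W=cloud(d,c)
for n in ("card_top","clip"):
  for m in masks_of(n,"wrist")[:3]:
    q=W[m['mask']&(d>0)]
    print(n,m['score'],m['rect'],np.round(np.percentile(q,[2,50,98],axis=0),3).tolist() if len(q) else 0)
E
```

```text
time: 3.75
tcp_pos: [0.4625, 0.0097, 0.2312]
orientation: [3.14, 0.002, 1.712]
force: [0.5, 0.6, -0.3]
grip_width: 0.0003
3.75 [0.4625 0.0097 0.2312] ypr [3.1399e+00 1.7000e-03 1.7124e+00] F [ 0.52  0.63 -0.26] w 0.0003
units tool [-4.32   1.137  1.539]
turn units -0.072
card_top 0.58 [355.6, 137.1, 376.7, 192.9] [[0.496, 0.011, 0.009], [0.507, 0.036, 0.052], [0.515, 0.058, 0.072]]
card_top 0.38 [521.5, 221.6, 595.9, 274.4] [[0.715, -0.032, 0.002], [0.718, -0.018, 0.063], [0.734, -0.009, 0.089]]
clip 0.89 [332.5, 133.9, 378.5, 195.3] [[0.473, 0.007, -0.001], [0.498, 0.034, 0.045], [0.515, 0.058, 0.072]]
clip 0.8 [409.9, 84.2, 459.3, 125.1] [[0.55, 0.086, -0.001], [0.568, 0.101, 0.027], [0.587, 0.122, 0.047]]
clip 0.67 [432.3, 153.4, 481.5, 190.7] [[0.589, 0.023, 0.005], [0.608, 0.039, 0.029], [0.619, 0.055, 0.047]]
```

View pics/w1.png

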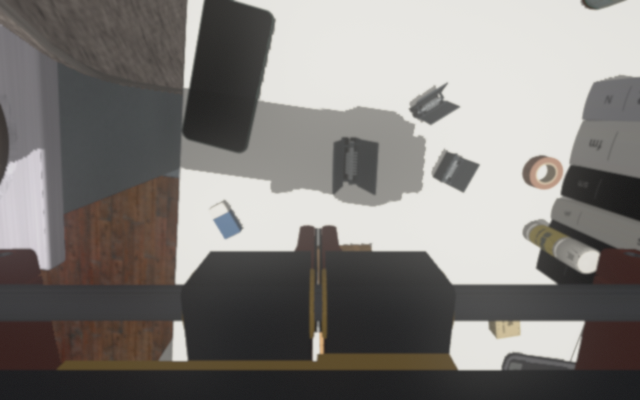

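The wrist picture shows the big clip at (355,163), handles opening along image x, with the small clips at (435,105) and (458,170). I'll fit the clip from this view.

```bash
python3 - <<'E'
from fit import *
z=np.load("w1.npz"); W=z['W']; q=W[125:202,325:385].reshape(-1,3); q=q[(np.hypot(q[:,0]-.493,q[:,1]-.03)<.045)&(q[:,2]>.004)]
print(fitclip(q,(.493,.03)),q[:,2].max(), np.percentile(q[q[:,2]>.06],[1,99],axis=0))
E
python3 go.py .532 -.155 .17 1.721
```

```text
(array([0.49292402, 0.03243572, 0.12886738]), np.float64(1.5191636006043481e-06), 1234) 0.0731642858295144 [[0.47096026 0.006827   0.06014877]
 [0.51610891 0.05892156 0.07273851]]
3.9 [0.4608 0.0148 0.2306] ypr [-3.1413e+00 -4.0000e-04  1.7187e+00] F [ 0.35  0.24 -0.68] w 0.0003
units tool [-4.461  1.137  1.512]
turn units -0.019
```

```bash
python3 -m inch '[[[-0.89,0.23,0],0,0],[[-0.89,0.23,0],0,0],[[-0.89,0.23,0.3],0,0],[[-0.89,0.23,0.3],0,0],[[-0.9,0.22,0.4],0,0],[[0,0,0.3],0,0],[[0,0,0],0,0],[[0,0,0],0,0]]'
python3 go.py .532 -.155 .15 1.721
python3 - <<'E'
from h import *
for n in ("scene","side"):
    p,d=capture(n)
    x=calibration(n); u,v=proj([.532,-.155,.16],x); u,v=int(u),int(v)
    crop(p,u-70,max(v-70,0),u+70,max(v-70,0)+150,f"pics/{n}1.png",4)
E
```

```text
time: 4.7
tcp_pos: [0.5323, -0.1534, 0.1785]
orientation: [-3.141, -0.001, 1.721]
force: [0.2, 0.8, 0.3]
grip_width: 0.0005
4.7 [ 0.5323 -0.1534  0.1785] ypr [-3.1408e+00 -1.3000e-03  1.7209e+00] F [0.16 0.76 0.26] w 0.0005
units tool [-0.04  -0.012  0.713]
turn units -0.001
```

View pics/scene1.png

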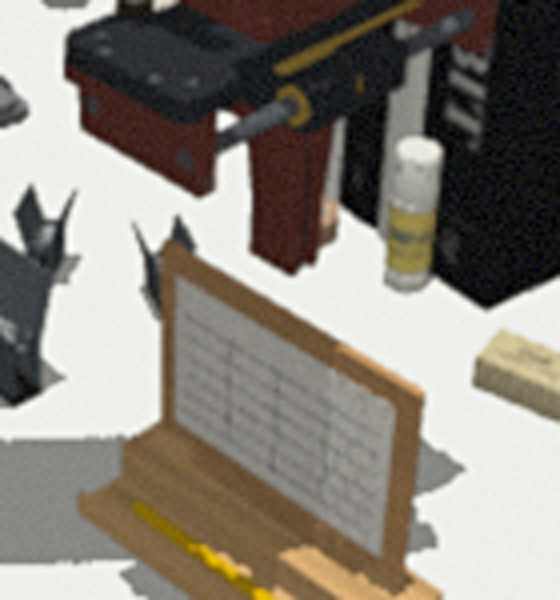

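View pics/side1.png

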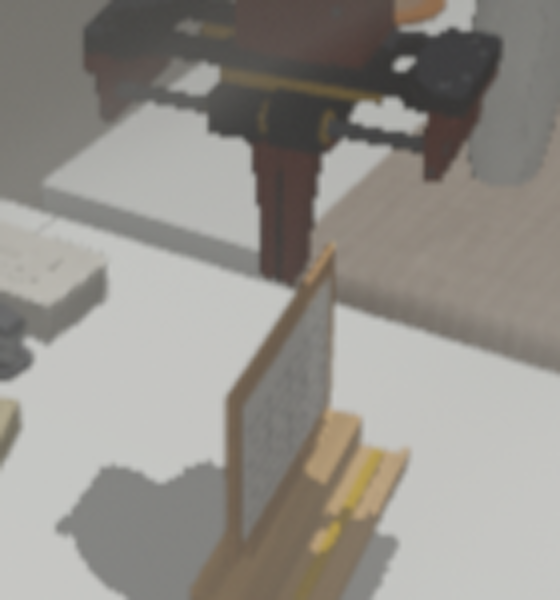

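```bash
python3 -m inch '[[[0,0,0.3],0,0],[[0,0,0.2],0,0],[[0,0,0.1],0,0],[[0,0,0.1],0,0],[[0,0,0],0,0]]'
python3 -m inch '[[[0,0,0.05],0,0],[[0,0,0.05],0,0],[[0,0,0],0,0]]'; python3 go.py .532 -.155 .125
```

```text
time: 5.3
tcp_pos: [0.5322, -0.1553, 0.1502]
orientation: [-3.141, -0.0, 1.719]
force: [0.3, -0.5, -0.7]
grip_width: 0.0005
time: 5.6
tcp_pos: [0.5325, -0.1556, 0.1468]
orientation: [3.141, -0.0, 1.719]
force: [-0.9, 1.0, 2.2]
grip_width: 0.0007
5.6 [ 0.5325 -0.1556  0.1468] ypr [ 3.1412 -0.      1.7186] F [-0.88  0.95  2.21] w 0.0007
units tool [ 0.017 -0.011  0.545]
```

```bash
for i in 1 2 3; do python3 -m inch '[[[0,0,0.06],0,0],[[0,0,0],0,0]]'|grep -v orient; done
```

```text
time: 5.8
tcp_pos: [0.5325, -0.1556, 0.1443]
force: [-1.3, -0.0, 2.4]
grip_width: 0.0005
time: 6.0
tcp_pos: [0.5325, -0.1556, 0.1419]
force: [-0.5, 0.6, 2.8]
grip_width: 0.0007
time: 6.2
tcp_pos: [0.5327, -0.1557, 0.141]
force: [-5.4, 2.9, 19.6]
grip_width: 0.0007
```

```bash
python3 -m inch '[[[0,0,0.03],0,0],[[0,0,0],0,0],[[0,0,0],0,0],[[0,0,0],0,0]]'|grep -v orient; python3 -m inch '[[[0,0,-0.1],0,0],[[0,0,-0.5],0,0],[[0,0,-1],0,0],[[0,0,-1],0,0],[[0,0,0],0,0.6]]'|grep -v orient
python3 go.py .493 .031 .11 1.70
python3 - <<'E'
from h import *
for n in ("scene","side"):
    p,d=capture(n); W=cloud(d,calibration(n)); np.savez(f"{n}2.npz",p=p,d=d,W=W)
    rc=[300,185,384,290] if n=="scene" else [315,142,350,230]
    l,t,r,b=rc
    q=W[t:b,l:r].reshape(-1,3); q=q[(q[:,2]>.04)&(q[:,2]<.15)&(abs(q[:,0]-.53)<.04)]
    print(n,np.percentile(q[:,2],[95,98,99.5]))
    crop(p,*((240,150,400,290)),f"pics/{n}2.png",4)
E
```

```text
time: 6.6
tcp_pos: [0.5329, -0.1557, 0.1408]
force: [-9.1, 3.2, 29.6]
grip_width: 0.0005
time: 7.1
tcp_pos: [0.5348, -0.1568, 0.2468]
force: [0.4, -0.3, -0.1]
grip_width: 0.0055
7.1 [ 0.5348 -0.1568  0.2468] ypr [3.1341e+00 2.3000e-03 1.7182e+00] F [ 0.44 -0.32 -0.09] w 0.0055
units tool [ 4.806 -0.37   3.406]
turn units 0.152
scene [0.13330393 0.13440958 0.13504796]
side [0.13002275 0.13090455 0.13175623]
```

View pics/scene2.png

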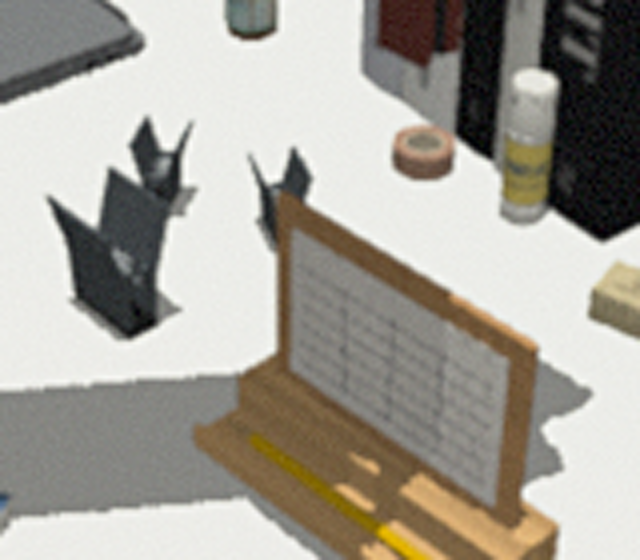

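```bash
python3 -m inch '[[[0.8,-0.06,0],0.05,0.75],[[0.8,-0.06,0],0.05,0.75],[[0.8,-0.06,0],0.05,0.75],[[0.8,-0.06,0.5],0,0.75],[[0.8,-0.06,0.6],0,0.75],[[0.8,-0.07,0.6],0,0.75],[[0,0,0.6],0,0.75],[[0,0,0.5],0,0.75],[[0,0,0],0,0.75]]'
python3 go.py .493 .031 .052 1.705
python3 - <<'E'
from h import *
p,d=capture("wrist"); c=calibration("wrist"); W=cloud(d,c); np.savez("w3.npz",p=p,d=d,W=W)
cv2.imwrite("pics/w3.png",p[:,:,::-1])
p,d=capture("scene"); crop(p,200,140,360,260,"pics/s3.png",4)
p,d=capture("side"); crop(p,220,170,380,300,"pics/d3.png",4)
E
```

```text
time: 8.1
tcp_pos: [0.4889, 0.0328, 0.1268]
orientation: [-3.135, 0.001, 1.701]
force: [-0.4, -0.6, 0.8]
grip_width: 0.0662
8.1 [0.4889 0.0328 0.1268] ypr [-3.1348e+00  1.4000e-03  1.7014e+00] F [-0.38 -0.63  0.81] w 0.0662
units tool [-0.054  0.109  1.869]
turn units -0.03
```

View pics/w3.png

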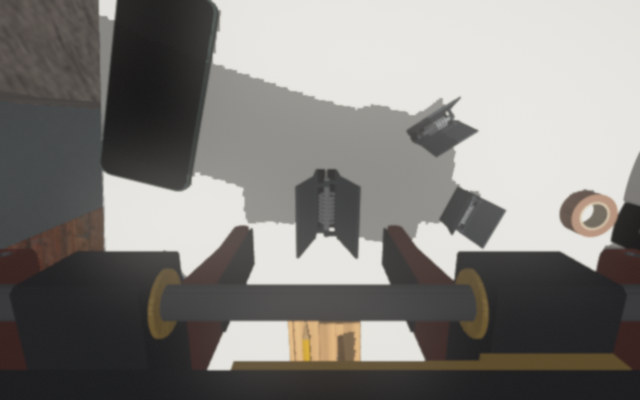

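View pics/s3.png

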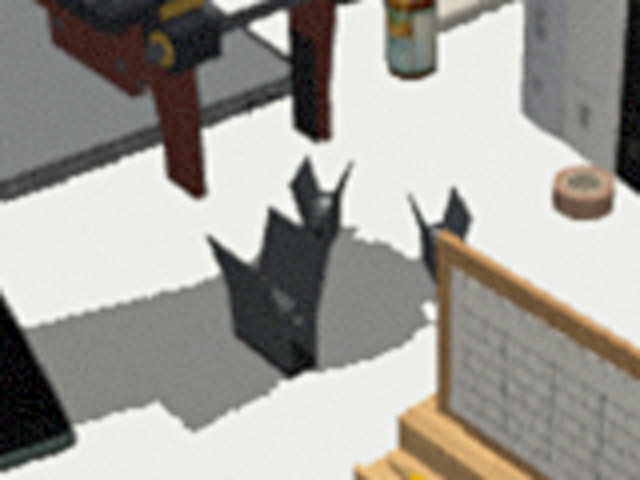

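View pics/d3.png

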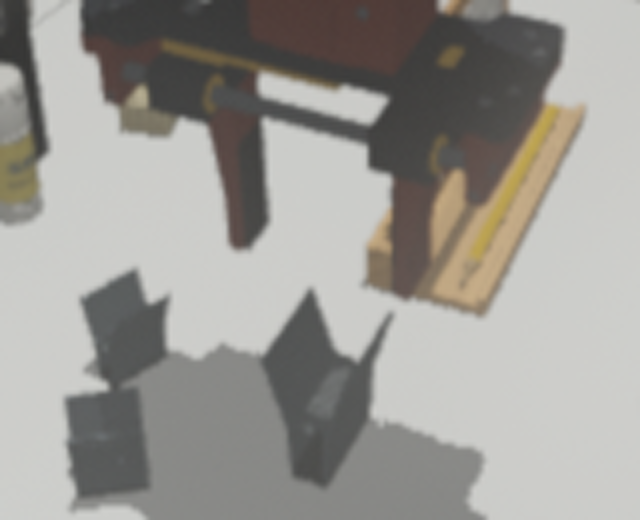

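```bash
python3 - <<'E'
from fit import *
z=np.load("w3.npz"); W=z['W']; q=W[165:262,290:366].reshape(-1,3); q=q[(np.hypot(q[:,0]-.493,q[:,1]-.03)<.045)&(q[:,2]>.004)]
print(fitclip(q,(.493,.03)),q[:,2].max(), np.percentile(q[q[:,2]>.06],[1,99],axis=0))
E
python3 go.py .4935 .032 .052 1.705
```

```text
(array([0.49593917, 0.0297734 , 0.12647404]), np.float64(2.6201889752771554e-06), 2651) 0.07509541100532408 [[0.47379911 0.00424965 0.06017288]
 [0.51857801 0.0562519  0.07451092]]
8.25 [0.4917 0.0323 0.1303] ypr [-3.141e+00  5.000e-04  1.700e+00] F [ 0.17 -0.59  1.22] w 0.0657
units tool [-0.013  0.045  1.957]
turn units -0.042
```

```bash
python3 -m inch '[[[-0.06,0.06,0.4],0,0.75],[[0,0,0.5],0,0.75],[[0,0,0.5],0,0.75],[[0,0,0.35],0,0.75],[[0,0,0.2],0,0.75],[[0,0,0],0,0.75],[[0,0,0],0,0.75]]'
python3 go.py .4945 .030 .052 1.705
```

```text
time: 8.95
tcp_pos: [0.4948, 0.0306, 0.0528]
orientation: [3.141, -0.0, 1.7]
force: [0.3, -0.4, -0.1]
grip_width: 0.0657
8.95 [0.4948 0.0306 0.0528] ypr [ 3.1409e+00 -1.0000e-04  1.7005e+00] F [ 0.3  -0.35 -0.09] w 0.0657
units tool [-0.013 -0.01   0.02 ]
turn units -0.038
```

```bash
python3 -m inch '[[[0,0,0],0,0.5],[[0,0,0],0,0.45],[[0,0,0],0,0.4],[[0,0,0],0,0.35],[[0,0,0],0,0.3],[[0,0,0],0,0.2],[[0,0,0],0,0.1],[[0,0,0],0,0.1],[[0,0,0],0,0.1],[[0,0,0],0,0.1],[[0,0,0],0,0.1]]' 25
python3 - <<'E'
from h import *
p,d=capture("scene"); crop(p,200,140,360,260,"pics/s4.png",4)
p,d=capture("side"); crop(p,220,170,380,300,"pics/d4.png",4)
print(read_state()['grip_width'])
E
```

```text
time: 10.05
tcp_pos: [0.4974, 0.031, 0.0537]
orientation: [3.136, 0.0, 1.701]
force: [3.1, 1.7, 7.9]
grip_width: 0.0202
0.020231210581745634
```

View pics/s4.png

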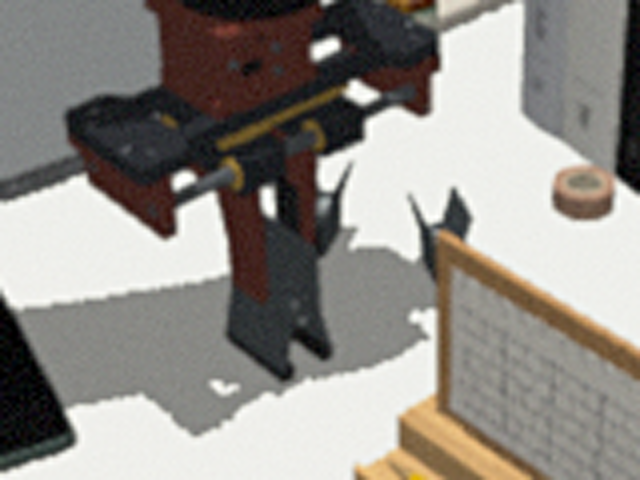

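View pics/d4.png

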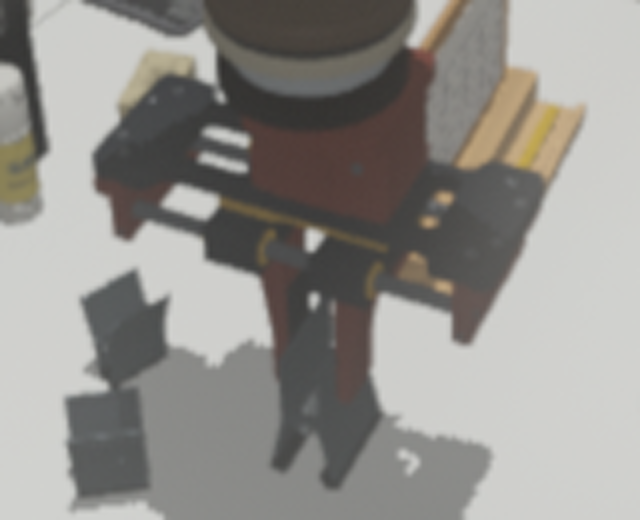

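```bash
python3 -m inch '[[[0,0,-0.1],0,0.1],[[0,0,-0.2],0,0.1],[[0,0,-0.4],0,0.1],[[0,0,-0.5],0,0.1],[[0,0,0],0,0.1],[[0,0,0],0,0.1],[[0,0,0],0,0.1]]'
python3 -m inch '[[[0,0,-0.5],0,0.1],[[0,0,-0.7],0,0.1],[[0,0,-0.8],0,0.1],[[0,0,-0.7],0,0.1],[[0,0,-0.3],0,0.1],[[0,0,0],0,0.1],[[0,0,0],0,0.1]]'
python3 - <<'E'
from h import *
for n in ("scene","side"):
    p,d=capture(n); W=cloud(d,calibration(n)); np.savez(f"{n}5.npz",p=p,d=d,W=W)
    crop(p,*((200,100,360,240) if n=="scene" else (220,130,380,270)),f"pics/{n}5.png",4)
p,d=capture("wrist"); cv2.imwrite("pics/w5.png",p[:,:,::-1])
E
python3 go.py .532 -.155 .2 1.73
```

```text
time: 10.85
tcp_pos: [0.4937, 0.0308, 0.0996]
orientation: [-3.14, -0.0, 1.701]
force: [-1.4, 0.0, -0.6]
grip_width: 0.0206
time: 11.55
tcp_pos: [0.4938, 0.0309, 0.2189]
orientation: [-3.14, 0.0, 1.701]
force: [0.2, -0.4, -1.0]
grip_width: 0.0204
11.7 [0.4936 0.0306 0.2188] ypr [-3.1391e+00  6.0000e-04  1.7008e+00] F [ 0.03 -0.76 -0.76] w 0.0201
units tool [-4.726  0.351  0.472]
turn units -0.243
```

View pics/scene5.png

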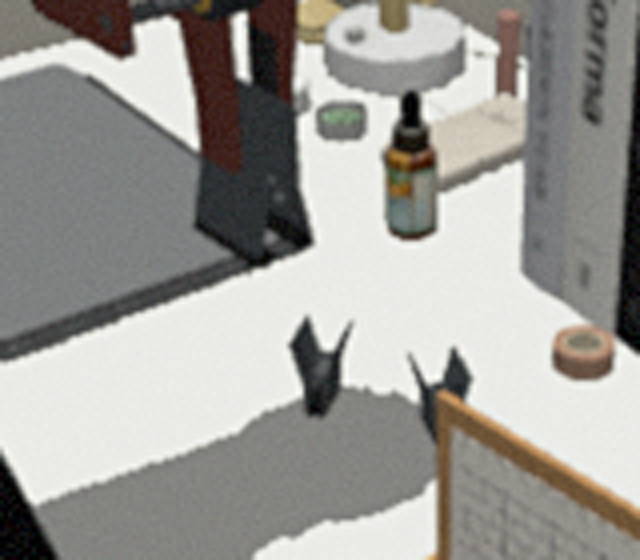

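View pics/side5.png

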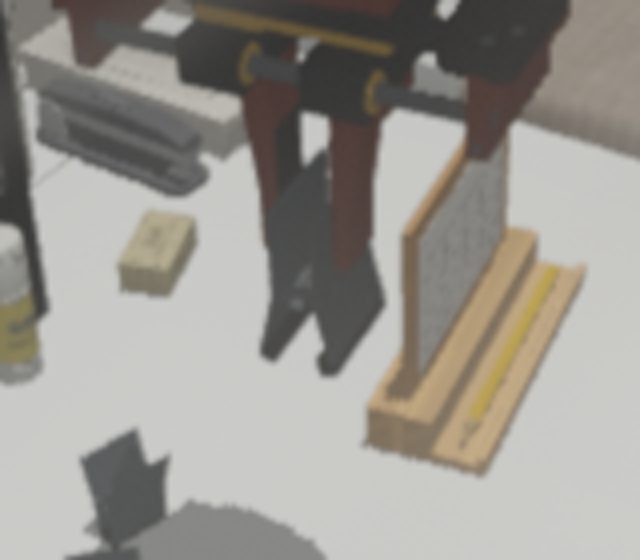

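View pics/w5.png

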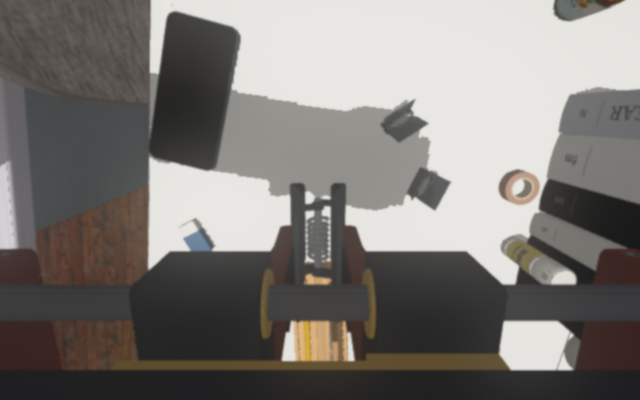

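```bash
python3 - <<'E'
from h import *
for n in ("scene","side"):
    z=np.load(f"{n}5.npz"); W=z['W'].reshape(-1,3); p=z['p'].reshape(-1,3)
    q=W[(np.hypot(W[:,0]-.494,W[:,1]-.031)<.05)&(W[:,2]>.1)&(W[:,2]<.2)]
    print(n,len(q),'zmin',np.sort(q[:,2])[[0,5,10,30]].round(4))
    l=q[q[:,2]<q[:,2].min()+.012]; T=Rm([np.pi,0,1.7008])[:,:2]
    a=(l[:,:2]-[.4936,.0306])@T[:2]
    print('tool x',np.percentile(a[:,0],[1,50,99]).round(4),'tool y',np.percentile(a[:,1],[1,50,99]).round(4), np.histogram(a[:,1],12))
    l=q[(q[:,2]>.17)&(q[:,2]<.19)];a=(l[:,:2]-[.4936,.0306])@T[:2]
    print('mid tool x',np.percentile(a[:,0],[1,50,99]).round(4),'tool y',np.percentile(a[:,1],[1,50,99]).round(4))
E
```

```text
scene 436 zmin [0.1665 0.1686 0.1689 0.1709]
tool x [-0.0268 -0.0122  0.0216] tool y [-0.0178 -0.0135  0.0157] (array([66, 23,  6,  1,  0,  0,  0,  0,  9, 36, 23,  6]), array([-0.01807088, -0.01511626, -0.01216164, -0.00920703, -0.00625241,
       -0.00329779, -0.00034317,  0.00261144,  0.00556606,  0.00852068,
        0.01147529,  0.01442991,  0.01738453]))
mid tool x [-0.0267 -0.0101  0.0226] tool y [-0.0177 -0.0132  0.0153]
side 538 zmin [0.1634 0.1646 0.1649 0.1669]
tool x [-0.0227  0.0133  0.0264] tool y [-0.0212 -0.0178  0.0121] (array([86, 22,  5,  4,  0,  0,  0,  0,  8, 34, 28, 10]), array([-0.02152838, -0.01865074, -0.01577311, -0.01289548, -0.01001785,
       -0.00714022, -0.00426259, -0.00138496,  0.00149267,  0.0043703 ,
        0.00724793,  0.01012556,  0.0130032 ]))
mid tool x [-0.0232  0.0102  0.0263] tool y [-0.0202 -0.0165  0.0105]
```

```bash
python3 go.py .535 -.1555 .2188 1.731;  python3 -m inch '[[[-0.3,0.02,0],-0.05,0.1],[[-0.6,0.05,0],-0.05,0.1],[[-0.7,0.06,0],-0.05,0.1],[[-0.8,0.08,0],-0.05,0.1],[[-0.8,0.08,0],-0.05,0.1],[[-0.7,0.06,0],0,0.1],[[-0.5,0.04,0],0,0.1],[[-0.35,0.03,0],0,0.1],[[0,0,0],0,0.1],[[0,0,0],0,0.1]]'
cat > look.py <<'E'
import sys
from h import *
k=sys.argv[1]
for n in ("scene","side"):
    p,d=capture(n); c=calibration(n); W=cloud(d,c); np.savez(f"{n}{k}.npz",p=p,d=d,W=W)
    u,v=proj([.535,-.155,.14],c); u,v=int(u),int(v)
    t=max(v-70,0); crop(p,u-75,t,u+75,t+140,f"pics/{n}{k}.png",4)
E
python3 look.py 6; python3 go.py .535 -.1555 .173 1.731
```

```text
11.7 [0.4936 0.0306 0.2188] ypr [-3.1391e+00  6.0000e-04  1.7008e+00] F [ 0.03 -0.76 -0.76] w 0.0201
units tool [-4.748e+00  4.220e-01  2.000e-03]
turn units -0.252
time: 12.7
tcp_pos: [0.539, -0.154, 0.2196]
orientation: [-3.141, -0.001, 1.731]
force: [-0.4, 0.2, -0.6]
grip_width: 0.0202
12.8 [ 0.5392 -0.1532  0.2199] ypr [-3.1411e+00 -9.0000e-04  1.7324e+00] F [0.28 0.25 0.22] w 0.0204
units tool [-0.04  -0.113  1.173]
turn units 0.011
```

View pics/scene6.png

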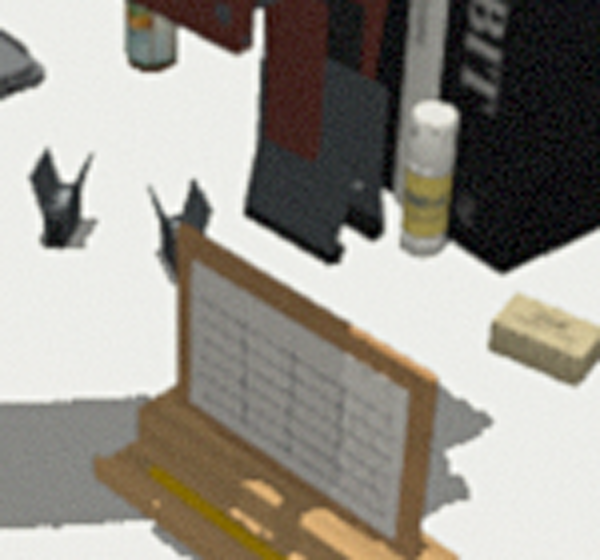

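View pics/side6.png

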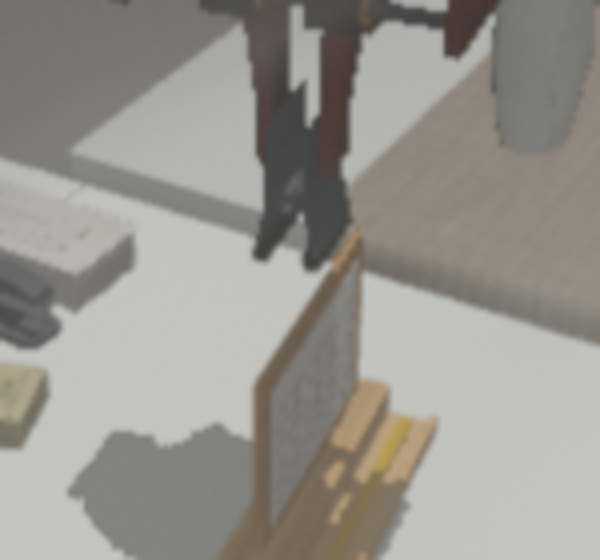

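```bash
cat > rel.py <<'E'
import sys
from h import *
k=sys.argv[1]; zb=float(sys.argv[2])  # expected clip bottom z
yaw=.16; e=np.array([np.cos(yaw),np.sin(yaw)]); f=np.array([-e[1],e[0]])
for n in ("scene","side"):
    W=np.load(f"{n}{k}.npz")['W'].reshape(-1,3)
    a=np.c_[(W[:,:2]-[.532,-.1555])@e,(W[:,:2]-[.532,-.1555])@f,W[:,2]]
    a=a[(abs(a[:,0])<.04)&(abs(a[:,1])<.09)]
    m=(a[:,2]>.05)&(a[:,2]<.115)&(abs(a[:,0])<.015)
    card=a[m]; ztop=a[(a[:,2]<.14)&(abs(a[:,1])>.04)]
    tp=ztop[(ztop[:,2]>np.percentile(ztop[:,2],99.5)-.004)]
    print(n,'card face x',np.median(card[:,0]).round(4),'y',np.percentile(card[:,1],[1,99]).round(4),'mid y',np.percentile(card[:,1],[1,99]).mean().round(4),'tilt',np.polyfit(card[:,1],card[:,0],1)[0].round(4),'ztop',np.percentile(ztop[:,2],99.5).round(4),'top x',np.percentile(tp[:,0],[5,95]).round(4))
    c=a[(a[:,2]>zb-.006)&(a[:,2]<zb+.02)&(abs(a[:,1])<.035)]
    print('  clip n',len(c),'zmin',np.sort(c[:,2])[:12:3].round(4),'x',np.percentile(c[:,0],[1,50,99]).round(4),'mid',np.percentile(c[:,0],[1,99]).mean().round(4),'y',np.percentile(c[:,1],[1,99]).round(4))
    fr=c[c[:,0]<np.percentile(c[:,0],1)+.006]; print('  tilt',np.polyfit(fr[:,1],fr[:,0],1)[0].round(3), 'hist',np.histogram(c[:,0]*1e3,np.arange(-26,28,2))[0])
E
python3 rel.py 6 .166
```

```text
scene card face x -0.0002 y [-0.0745  0.069 ] mid y -0.0027 tilt -0.0028 ztop 0.1348 top x [-0.001   0.0039]
  clip n 345 zmin [0.1676 0.1685 0.169  0.1693] x [-0.0109 -0.0074  0.0219] mid 0.0055 y [-0.0264  0.0231]
  tilt -0.006 hist [  0   0   0   0   0   0   0  27 109  88  21   3   1   0   0   0   0   0
   0   1  17  24  33  18   3   0]
side card face x -0.0041 y [-0.07    0.0765] mid y 0.0032 tilt 0.0046 ztop 0.1309 top x [-0.0041  0.0005]
  clip n 206 zmin [0.1626 0.1647 0.1656 0.166 ] x [-0.0138 -0.0096  0.019 ] mid 0.0026 y [-0.0213  0.028 ]
  tilt 0.012 hist [ 0  0  0  0  0  2 36 57 24  6  2  1  0  0  0  0  0  0 11 20 25 15  5  2
  0  0]
```

```bash
python3 -m inch '[[[0,-0.1,0.2],0,0.1],[[0,0,0.3],0,0.1],[[0,0,0.1],0,0.1],[[0,0,0],0,0.1],[[0,0,0],0,0.1],[[0,0,0],0,0.1]]'; python3 look.py 7; python3 rel.py 7 .1425; python3 go.py .535 -.1555 .173 1.731
```

```text
time: 13.4
tcp_pos: [0.5356, -0.1554, 0.1965]
orientation: [3.141, 0.0, 1.731]
force: [0.0, 0.1, -0.3]
grip_width: 0.0205
scene card face x -0.0003 y [-0.0744  0.0697] mid y -0.0024 tilt -0.0032 ztop 0.1347 top x [-0.0007  0.0039]
  clip n 317 zmin [0.1446 0.1461 0.1466 0.1467] x [-0.0142 -0.0111  0.0189] mid 0.0024 y [-0.0274  0.0216]
  tilt -0.005 hist [  0   0   0   0   0   9  87 107  22   3   2   0   0   0   0   0   0   0
  12  25  22  21   7   0   0   0]
side card face x -0.0041 y [-0.0691  0.0763] mid y 0.0036 tilt 0.0047 ztop 0.1309 top x [-0.0042  0.0003]
  clip n 204 zmin [0.1404 0.1417 0.1418 0.1428] x [-0.0176 -0.0131  0.0149] mid -0.0014 y [-0.0244  0.0262]
  tilt 0.007 hist [ 0  0  0  1 38 47 30  7  4  2  0  0  0  0  0  0  6 23 16 24  6  0  0  0
  0  0]
13.5 [ 0.5356 -0.1554  0.1965] ypr [3.1410e+00 1.0000e-04 1.7307e+00] F [-0.12  0.63 -1.4 ] w 0.0208
units tool [ 0.001 -0.015  0.588]
turn units -0.002
```

```bash
python3 -m inch '[[[0,0,0.1],0,0.1],[[0,0,0.15],0,0.1],[[0,0,0.15],0,0.1],[[0,0,0.1],0,0.1],[[0,0,0.1],0,0.1],[[0,0,0],0,0.1],[[0,0,0],0,0.1],[[0,0,0],0,0.1]]'; python3 look.py 8; python3 rel.py 8 .119; python3 go.py .535 -.1555 .173 1.731
python3 - <<'E'
from h import *
p,d=capture("wrist"); cv2.imwrite("pics/w8.png",p[:,:,::-1])
E
```

```text
time: 14.3
tcp_pos: [0.5355, -0.1554, 0.1724]
orientation: [3.141, 0.0, 1.731]
force: [0.2, -0.1, -1.0]
grip_width: 0.0202
scene card face x -0.0002 y [-0.0746  0.07  ] mid y -0.0023 tilt -0.0024 ztop 0.1348 top x [-0.0012  0.0043]
  clip n 377 zmin [0.1131 0.1136 0.114  0.1149] x [-0.0143 -0.0104  0.0184] mid 0.002 y [-0.0342  0.0335]
  tilt -0.001 hist [ 0  0  0  0  0 15 92 92 19  3  3  0 42 38  6  3  0  0  5 13 22 18  6  0
  0  0]
side card face x -0.0041 y [-0.0707  0.0769] mid y 0.0031 tilt 0.0049 ztop 0.1306 top x [-0.0044  0.0003]
  clip n 252 zmin [0.1131 0.1152 0.1165 0.1171] x [-0.0176 -0.0044  0.0145] mid -0.0015 y [-0.0227  0.0339]
  tilt 0.018 hist [ 0  0  0  0 37 50 28  4  3  0 16 29 11  4  0  0  6 19 23 17  4  1  0  0
  0  0]
14.4 [ 0.5355 -0.1553  0.1725] ypr [3.1412e+00 1.0000e-04 1.7308e+00] F [-0.04 -0.11 -0.41] w 0.0204
units tool [-0.002 -0.013 -0.014]
turn units -0.001
```

View pics/scene8.png

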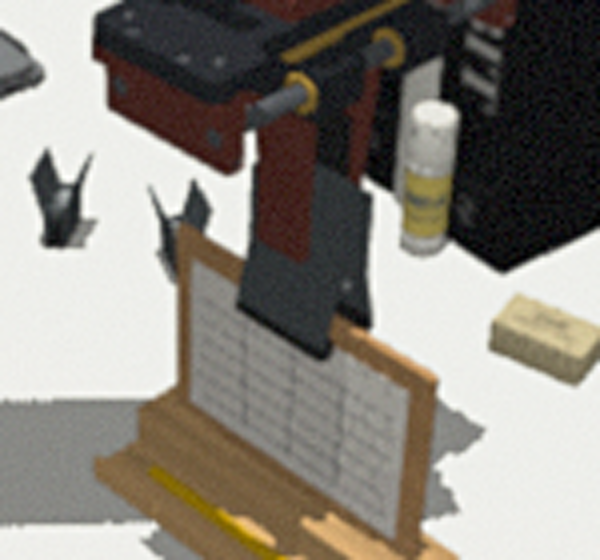

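View pics/side8.png

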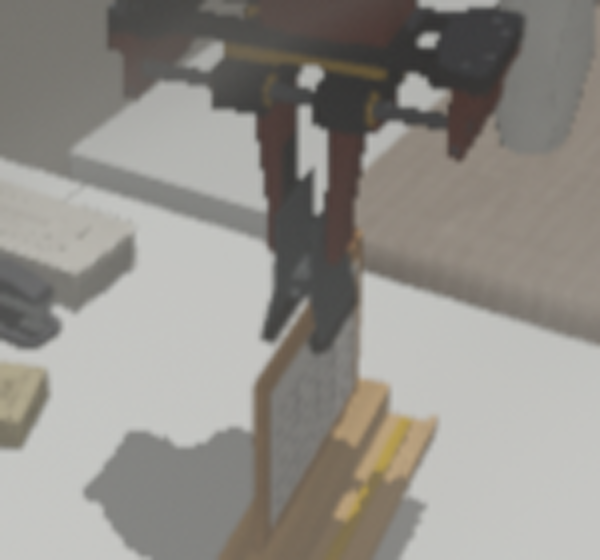

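View pics/w8.png

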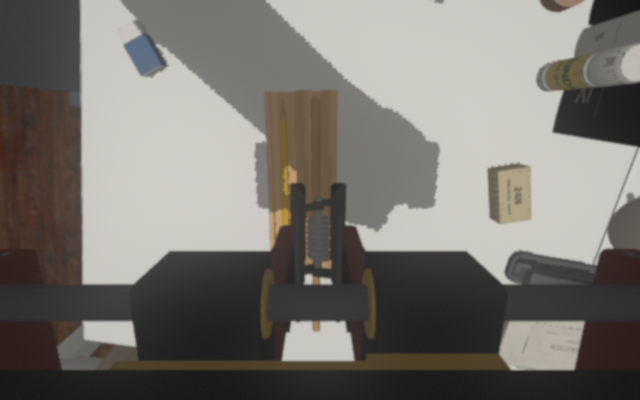

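The jaws straddle the card's top edge with a clear gap on both sides, the wrist force is about zero and the arm is at rest. I'm handing in.

```bash
python3 -m inch '[[[0,0,0],0,0.1],[[0,0,0],0,0.1],[[0,0,0],0,0.1]]'; python3 -c "
from cell import close_job
print(close_job())"
```

```text
time: 14.75
tcp_pos: [0.5354, -0.1553, 0.1723]
orientation: [3.141, -0.0, 1.731]
force: [-0.1, -1.2, -1.4]
grip_width: 0.0205
the job is handed in; nothing more can be done
None
```

The card is home, and I handed the job in at 14.75 s with the clip held open over the middle of its top edge. No verdict was reported.

- **Card:** I pushed it down with closed fingers until it stopped hard. The force rose to about 30 N with the fingertips at 133 mm, the home height, and both cameras saw the top edge drop about 11 mm.
- **Clip:** I took the largest of the three look-alikes by its handles at 25 N, then lifted it, carried it over and lowered it.
- **Last checks:**
  - The clip's centre lines up with the card's within about 0.5 mm in both cameras, leaving roughly 6 mm clear on each side.
  - The jaw tips are about 14 mm below the edge, estimated from the height just before the final lowering.
  - The angle looks square to a few hundredths of a radian, and the clip is within a few millimetres of the middle.
  - The wrist force is about zero, so nothing seems to touch.
- **What disagreed:** The scene and side cameras differ by about 4 mm in absolute position, so I placed the clip relative to the card within each camera. The grip read 20.5 mm against the nominal 22 mm for fully squeezed. I did not measure the opening angle directly; the jaws looked fully open in the pictures.
- **Bystanders:** I went nowhere near the glue stick, staple box, tape roll or eraser. They looked undisturbed in the pictures, but I did not measure them again at the end.

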